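# Gauge a blind bore with the depth rod

### The arm

A 6-joint arm with a two-finger parallel gripper is mounted at the origin on a cart in front of the work surface, level with it; the furniture and walls round the work are solid. World frame = base frame: x ahead of the robot, y to its left, z up, the work surface at z = 0. Lengths are in m, angles in degrees, forces in N, time in s.
With the tool pointing down it reaches from about 0.25 to 0.725 m from the base axis. Payload 9.7 kg.
Tool frame: the origin (TCP) lies at the very end of the fingers, on their centre line; the grasp point (between the pads) lies grasp_offset behind it (grasp_offset is the distance from the TCP to the grasp point, in m); z points along the fingers, y is the line along which they close (so a half turn about z gives the same grasp; the last joint's range is limited). The gripper opens to 85 mm and grips with 20 to 120 N. Pads are 22 mm wide; open, the fingers measure 114 mm over their backs; the gripper's body (76 mm by 85 mm) begins 54 mm behind the grasp point. The pads swing forward as they close: fully open they stand 13 mm farther back than shut.
Start: joints at [-76.031, 4.979, 10.078, 95.1, 0, 90], TCP at [0.133, -0.534, 0.231] pointing down, gripper open.
Joint ranges: [-179.16, 179.16], [-48.56, 103.87], [-65.8, 70.77], [-126.05, 130.52], [-82.76, 87.17], [-180, 180]. Speed limits (degrees/s): [127.2, 127.2, 147.25, 180, 180, 180].

### API

Orientations are given as [roll, pitch, yaw] about the fixed x, y, z axes, in that order (R = Rz(yaw) Ry(pitch) Rx(roll)).
In Python, from workcell import get_obs, camera, calibration, job_done, recognise, cut_out, mark_of, grasp_offset gives the robot as it stands.
- The arm moves only by the tool servo_tool, never from a script. Its argument "moves" is a list of rows, each a list of 3 entries, a list of its own where there are three numbers: the turn, a rotation vector about the tool's x, y, z in degrees, then the shift along the tool's x, y, z in m, then the opening in per cent of the stroke, from 0 (shut) to 100 (fully open). In form: [[[ax, ay, az], [x, y, z], claw], ...]. A call has 1 to 12 rows; each row shifts and turns the commanded pose from where the row before left it, along the tool's axes as they then stand; what a row does not reach is not made up. A row lasts 1/10 s, in which the tool goes at most 50 mm and 8.59 degrees, less where a joint would pass 70% of its speed; a pose out of reach is approached as far as the arm can. A call is refused whole if a number of a shift passes 0.05 or a number of a turn 8.59, either way. A call with a gripper value outside its range is refused whole. The fingers move at their own pace and stop on an object; "force" is the grip in N (left out, the last holds). Time passes only in rows, so rows that do not move let the fingers close. It gives the time, the measured TCP pose, the force, the opening and the grip force at its end, in the units of the state.
- get_obs(): the state, without advancing time (a new reading comes with each control period).
- camera(name): name is "scene" or "top" or "wrist"; returns (picture, depth): 480x640x3 uint8, red, green, blue; 480x640 float32, m along the optical axis (not along the pixel's ray), 0 where there is no reading.
- calibration(name): a dict with "camera_matrix" (3x3 intrinsics, pixels), "R" (3x3) and "t" (3): a world point X has camera coordinates R X + t. Camera axes: x right, y down, z forward; pixel columns grow to the right and rows downward; lengths in m; the calibration is good to about 2 mm. A picture is of the moment at which its call begins: read the wrist's pose just before it. calibration takes no time and is no camera call; for the wrist camera it gives the pose at the moment of the call.
- job_done(): hands the job in; it is judged then, once.
Trained networks look in the newest picture that a camera, given by its name, has taken for a name from the list of things; names that differ only in an ending like _2 or _b are one class to them, and where a whole thing is asked for, a point or a joint stands for the part that bears it (a point fixed in the world has none). Each returns a list of dicts, best first, with "score" (0 to 1); they miss things now and then, are a little off and sometimes report something else, mostly with a low value. They report only what shows in the picture. A call takes as long as a camera call.
- recognise(name, camera): "xyz" ([x, y, z] in m, in the coordinates of the camera as it stood for that picture, good to about 4 mm: the middle of the surface that is visible of it).
- cut_out(name, camera): "mask" (480x640 bool, what is visible of it).
- mark_of(name, camera): "xyz" ([x, y, z] in m, in the coordinates of the camera as it stood for that picture, good to about 4 mm: a listed point, or the origin of a listed thing).
The state is a dict: "time": time; "q": joint angles; "qd": joint speeds; "joint_efforts": joint torques, N m; "ee_pos": TCP position; "tcp_rot": TCP orientation; "wrist_force": force on the tool from outside, world axes, zero at the start; "torque": the same for the moment, N m; "opening": finger opening in m; "grasp_force": force on a finger pad.
Only numpy, scipy, OpenCV 4.12 (cv2) and the standard library are available. Lean on these libraries where they do the work, as an engineer would, in place of code of your own. Each camera call takes 0.05 s, during which the arm holds its last target. There are 200 camera calls.

### The job

Gauge the depth of the blind bore in the aluminium block: take the depth rod from its wooden holder, slide it into the bore and press it down gently, past the dragging disc, until it stops solidly on the bottom, never forcing it, and leave it standing there. Then record how much of it sticks out: pull up the setting post at the other end of the block until its top is level with the top of the rod. Leave the other things on the bench alone.

Things in the scene. Friction and masses are not known exactly. Their poses are not given: they have to be found in the camera images.
- gauge_block: Plain aluminium block fixed to the bench, 56 x 190 x 80 mm high (10 mm high steel foot strips along its long sides make it 91 mm wide below). Origin: centre of the underside; x across, y along its length, z up. The bore opens in the top face at y = -60 mm, the setting post stands at y = +60 mm. Rod and block must never press on each other with more than 30 N.
- bore_mouth (a point): Centre of the bore's mouth in the top face; axes as the block's. Vertical blind bore, 14 mm wide, 1.5 mm chamfer, depth unknown, 38 to 66 mm (to the disc's top when bottomed). In it a tight steel disc stands 15 to 25 mm above the bottom: it moves down only against a dry drag of 4.5 N and stays where left. The rod meets it first; it is not the bottom. Pushed on, it stops solidly at the bottom.
- rod: Loose steel depth rod, 130 mm long, 100 to 170 g, upright. Origin: centre of its lower end; z points along it to the top. A 12 mm round shaft (chamfered foot, fine rings every 10 mm) for the lower 92 mm, then a 20 mm round grip sleeve from 92 to 130 mm. It starts upright in the holder, its foot 5 mm above the bench.
- rod_top (a point): Centre of the rod's flat top face, 130 mm above its foot; axes parallel to the rod's.
- rod_holder: Wooden block fixed to the bench, 70 x 70 x 45 mm high, with a 14 mm hole 40 mm deep in the middle of its top in which the rod stands. Origin: centre of the underside.
- post_top (a point): Centre of the flat top of the setting post: a 16 mm square steel bar with a round knob (24 mm wide, the upper 32 mm). It slides straight up and down in the block with a dry friction of 5 N and stays where it is left. Its top is 36 mm above the block's top face at its lowest, 102 mm at its highest; it starts at 40 to 50 mm. z up.
- loupe: Bystander: black standing loupe, 37 mm wide, 38 mm high. Origin: centre of the underside.
- bone_folder: Bystander: flat cream-coloured bone folder, 20 x 146 x 8 mm, lying along its y. Origin: centre of the underside.
- marker_black: Bystander: black marker pen, 12 x 136 x 14 mm, lying along its y. Origin: centre of the underside.
- quoin_key: Bystander: grey T-shaped key, 70 x 94 x 11 mm, lying flat. Origin: centre of the underside.

How it is judged (in metres and radians):
On the way, in this order (a step that is already met when the one before it is completed fails the run):
1. the rod stands in the bore, pressed down until the disc rests on the bottom (distance between bore_disc_c0 and bore_floor_c0 below 0.009 m and horizontal distance between rod and bore_mouth below 0.003 m and z of rod in the frame of bore_mouth below -0.034 m and angle between rod's own z axis and vertical below 0.08 rad), for 0.2 s.
2. with the rod bottomed, the post's top is level with the rod's top (all of step 1 and z of rod_top in the frame of post_top between -0.003 and 0.003 m), for 0.2 s.
At the end, for the whole second after the job is handed in: The rod is upright in the bore (within 3 mm of its axis and 0.08 rad of vertical) and at rest on the disc, the disc is within 2 mm of the bottom, and the post's top is level with the rod's top within 3 mm (all of step 2 and contact force between rod and bore_disc_c0 above 0.2 N and linear speed of rod below 0.02 m/s); the robot touches nothing.
It fails at once if rod and gauge block pressed together with more than 30 N (contact force between rod and gauge_block above 30 N).
It fails at once if a bystander (loupe, bone folder, marker, T key) moved more than 30 mm (distance of any of loupe, bone_folder, marker_black, quoin_key from where it was at the start of the episode above 0.03 m).
It also fails if it takes over 67 s, if anything falls off the work surface, if the arm or the gripper's body presses on something with over 40 N, if the wrist force passes 120 N, or if a joint passes its speed limit or range.

## Working session

There is one attempt and no reset: what is moved stays moved. The work goes in short steps, Python scripts to look and compute and a tool call to move; the robot and the scene stay as the last step left them, time stands still between calls to the robot, and variables do not carry over. Pictures are saved under pics/ and viewed, at most 10 in all, crops included, and the job is handed in when it is done.

Besides the shell and the picture viewer there is one more tool, called after ">>>" by a JSON object that holds its "api" and its "payload", one argument or row to a line. servo_tool: Moves the arm, as the interface text tells. Its arguments: {"type":"object","properties":{"moves":{"type":"array"},"force":{"type":"number"}},"required":["moves"]}

```bash
mkdir -p pics; ls
cat > h.py <<'E'
import numpy as np, cv2
from workcell import *
def w(p,c,cal=None):
    k=cal or calibration(c); return np.array(k["R"]).T@(np.array(p)-np.array(k["t"]))
def pts(mask,depth,c):
    k=calibration(c);K=np.array(k["camera_matrix"]);v,u=np.nonzero(mask&(depth>0));d=depth[v,u]
    P=np.stack([(u-K[0,2])/K[0,0]*d,(v-K[1,2])/K[1,1]*d,d],1)
    return (P-np.array(k["t"]))@np.array(k["R"])
def save(n,im): cv2.imwrite("pics/"+n,im[:,:,::-1])
E
python3 - <<'E'
from h import *
o=get_obs();print(o["time"],o["ee_pos"],o["tcp_rot"],o["opening"],o["wrist_force"]);print(grasp_offset)
P=[]
for c in ["scene","top"]:
    im,d=camera(c);P.append(im);k=calibration(c);print(c,w([0,0,0],c).round(3))
    for n in ["gauge_block","bore_mouth","rod","rod_top","rod_holder","post_top","loupe","bone_folder","marker_black","quoin_key"]:
        r=mark_of(n,c)[:2];print(n,[(w(x["xyz"],c).round(3),round(x["score"],2)) for x in r])
    r=cut_out("gauge_block",c)
    if r:
        p=pts(r[0]["mask"],d,c);t=p[abs(p[:,2]-.08)<.006];print(len(t),cv2.minAreaRect((t[:,:2]*1000).astype(np.float32)),np.median(t[:,2]))
    r=cut_out("rod",c)
    if r:
        p=pts(r[0]["mask"],d,c);t=p[p[:,2]>p[:,2].max()-.006];print("rod",np.percentile(p,[2,50,98],axis=0).round(3),t.mean(0).round(3),len(t))
for n,i in zip("st",P): save(n+"0.png",i)
E
```

```text
pics
0.0 [ 0.13269015 -0.53350553  0.23054089] [-1.79918778e+02 -6.89593255e-05  1.39660586e+01] 0.08528193228289714 [-0.04550206  0.22443817  0.45936878]
0.0187
scene [0.114 0.612 0.582]
gauge_block [(array([ 0.561, -0.022, -0.003]), 0.87)]
bore_mouth [(array([ 0.552, -0.09 ,  0.077]), 0.78), (array([ 0.435, -0.061,  0.002]), 0.52)]
rod []
rod_top [(array([0.465, 0.245, 0.134]), 0.63)]
rod_holder [(array([0.462, 0.249, 0.003]), 0.95), (array([0.46 , 0.247, 0.136]), 0.16)]
post_top [(array([0.567, 0.031, 0.129]), 0.55)]
loupe [(array([0.664, 0.157, 0.001]), 0.87), (array([ 0.553, -0.086,  0.08 ]), 0.48)]
bone_folder [(array([ 0.433, -0.058,  0.004]), 0.58)]
marker_black [(array([ 0.439,  0.114, -0.001]), 0.55), (array([ 0.664,  0.155, -0.   ]), 0.28)]
quoin_key [(array([ 0.76 , -0.086,  0.001]), 0.8)]
1524 ((558.6491088867188, -24.708106994628906), (191.22137451171875, 60.447418212890625), 80.12311553955078) 0.07966323657190433
rod [[0.452 0.241 0.045]
 [0.458 0.253 0.11 ]
 [0.469 0.258 0.136]] [0.461 0.25  0.135] 118
top [0.443 0.088 0.932]
gauge_block [(array([ 0.554, -0.025,  0.004]), 0.8)]
bore_mouth [(array([ 0.548, -0.086,  0.08 ]), 0.66)]
rod [(array([0.463, 0.249, 0.008]), 0.46)]
rod_top [(array([0.461, 0.249, 0.14 ]), 0.56)]
rod_holder [(array([0.46 , 0.248, 0.   ]), 0.6)]
post_top [(array([0.571, 0.034, 0.129]), 0.67)]
loupe [(array([0.656, 0.154, 0.003]), 0.63)]
bone_folder [(array([ 0.431, -0.061,  0.004]), 0.79)]
marker_black [(array([0.438, 0.116, 0.003]), 0.93)]
quoin_key [(array([ 0.761, -0.083,  0.003]), 0.87)]
3373 ((558.8728637695312, -25.848983764648438), (189.91018676757812, 56.86764144897461), 81.3334732055664) 0.08072069237642865
rod [[0.452 0.238 0.049]
 [0.461 0.244 0.134]
 [0.471 0.256 0.138]] [0.462 0.247 0.136] 100
```

View pics/s0.png

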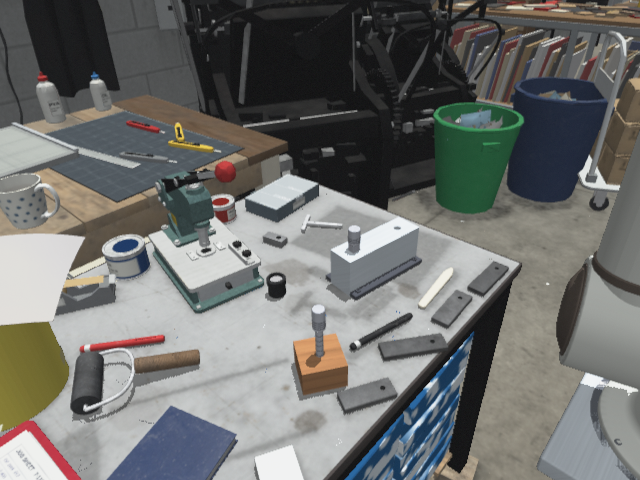

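View pics/t0.png

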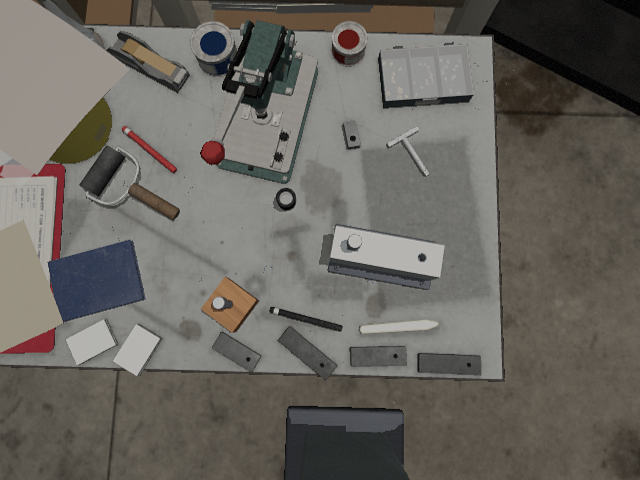

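The pictures agree with the networks: in the scene view the rod is at about (318,330) in its holder and the block at about (375,255), with the post at its left end and the bore at its right. I'm moving above the rod, keeping the yaw at 14°.

>>> {"api": "servo_tool", "payload": {
  "moves": [
    [[0, 0, 0], [0.0254, -0.034, 0], 100],
    [[0, 0, 0], [0.0254, -0.034, 0], 100],
    [[0, 0, 0], [0.0254, -0.034, 0], 100],
    [[0, 0, 0], [0.0254, -0.034, 0], 100],
    [[0, 0, 0], [0.0254, -0.034, 0], 100],
    [[0, 0, 0], [0.0254, -0.034, 0], 100],
    [[0, 0, 0], [0.0254, -0.034, 0], 100],
    [[0, 0, 0], [0.0254, -0.034, 0], 100],
    [[0, 0, 0], [0.0254, -0.034, 0], 100],
    [[0, 0, 0], [0.0254, -0.034, 0], 100],
    [[0, 0, 0], [0.0254, -0.034, 0], 100],
    [[0, 0, 0], [0.0254, -0.034, 0], 100]
  ]
}}

```text
time: 2.5
ee_pos: [0.3303, -0.0625, 0.2316]
tcp_rot: [180.0, -0.1, 14.0]
wrist_force: [0.9, -1.3, 0.0]
opening: 0.0852
grasp_force: 0.0
```

>>> {"api": "servo_tool", "payload": {
  "moves": [
    [[0, 0, 0], [0.0254, -0.034, 0], 100],
    [[0, 0, 0], [0.0254, -0.034, 0], 100],
    [[0, 0, 0], [0.0254, -0.034, 0], 100],
    [[0, 0, 0], [0.0254, -0.034, 0], 100],
    [[0, 0, 0], [0.0254, -0.034, 0], 100],
    [[0, 0, 0], [0.0254, -0.034, 0], 100],
    [[0, 0, 0], [0.02, -0.027, 0], 100],
    [[0, 0, 0], [0, 0, 0], 100],
    [[0, 0, 0], [0, 0, 0], 100]
  ]
}}

```text
time: 3.4
ee_pos: [0.4532, 0.1546, 0.2321]
tcp_rot: [-177.9, 0.1, 17.6]
wrist_force: [0.9, -0.0, -0.8]
opening: 0.0852
grasp_force: 0.0
```

```bash
cat > look.py <<'E'
from h import *
import sys
o=get_obs();print(o["time"],o["ee_pos"].round(4) if hasattr(o["ee_pos"],"round") else o["ee_pos"],o["tcp_rot"],o["wrist_force"])
im,d=camera("wrist");cal=calibration("wrist");print("cam",w([0,0,0],"wrist").round(3))
for n in sys.argv[2:]:
    for f in (mark_of,):
        print(n,[(w(x["xyz"],"wrist").round(4),round(x["score"],2)) for x in f(n,"wrist")[:2]])
    r=cut_out(n,"wrist")
    if r and n!="bore_mouth":
        p=pts(r[0]["mask"],d,"wrist");t=p[p[:,2]>np.percentile(p[:,2],98)-.006];h=cv2.minEnclosingCircle((t[:,:2]*1000).astype(np.float32));print(" top",t.mean(0).round(4),np.median(t[:,2]).round(4),h,len(t))
save(sys.argv[1],im); np.save("d.npy",d)
E
python3 look.py w1.png rod rod_top
```

```text
3.4 [0.4532 0.1546 0.2321] [-1.77881992e+02  8.32614445e-02  1.76357097e+01] [ 0.88131947 -0.00768001 -0.82090131]
cam [0.521 0.17  0.375]
rod [(array([0.465 , 0.2475, 0.0084]), 0.63)]
 top [0.4644 0.2459 0.1349] 0.1351 ((463.90130615234375, 246.88510131835938), 10.025503158569336) 844
rod_top [(array([0.4615, 0.2478, 0.1325]), 0.8), (array([ 0.4442,  0.1134, -0.006 ]), 0.59)]
 top [0.4645 0.2462 0.135 ] 0.1352 ((464.0498352050781, 246.9584503173828), 10.02553653717041) 867
```

```bash
python3 -c "
from h import *
o=get_obs();print(o['q'],o['qd'],o['tcp_rot'],o['joint_efforts'])"
```

```text
[ 17.52323222  -4.78217848   0.45238155  95.22068809   2.13041959
 179.9426481 ] [-0.02627853  0.08857879  0.03712237 -0.14173265  0.07833417 -0.00430961] [-1.77869595e+02 -1.60039428e-02  1.75805445e+01] [ 8.89424072e-02 -4.09028864e+01  4.64060640e+01 -3.97716809e-03
  1.19867404e-01 -2.14183598e-05]
```

View pics/w1.png

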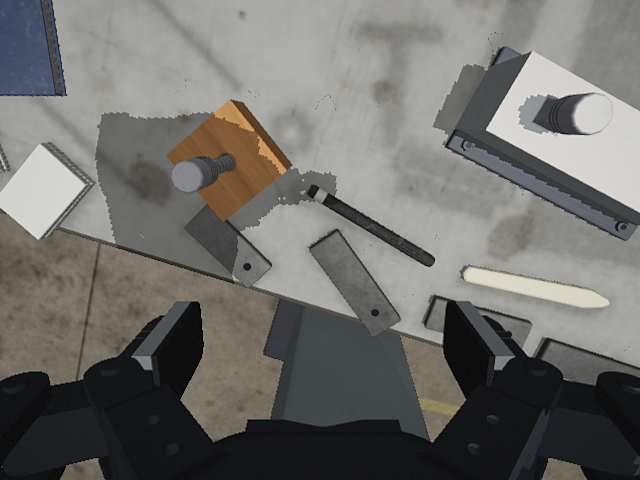

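The rod is at about (190,172) in the wrist view, and the post and block are at the right. Joint 6 ran into its 180° limit, which stopped the move short. I'm turning the tool to about 81° yaw, so the fingers will close across the block.

>>> {"api": "servo_tool", "payload": {
  "moves": [
    [[0, 0, -8], [0, 0, 0], 100],
    [[0, 0, -8], [0, 0, 0], 100],
    [[0, 0, -8], [0, 0, 0], 100],
    [[0, 0, -8], [0, 0, 0], 100],
    [[0, 0, -8], [0, 0, 0], 100],
    [[0, 0, -8], [0, 0, 0], 100],
    [[0, 0, -8], [0, 0, 0], 100],
    [[0, 0, -8], [0, 0, 0], 100],
    [[0, 0, 0], [0, 0, 0], 100]
  ]
}}

```text
time: 4.55
ee_pos: [0.4532, 0.1543, 0.2327]
tcp_rot: [-179.1, -1.9, 81.7]
wrist_force: [0.3, -0.2, 0.1]
opening: 0.0854
grasp_force: 0.0
```

```bash
cat > go.py <<'E'
# go.py x y z yaw : total shift/turn in tool axes to reach the pose pointing down
from h import *
import sys
from scipy.spatial.transform import Rotation as Ro
x,y,z,yaw=map(float,sys.argv[1:5]);o=get_obs()
R=Ro.from_euler("xyz",o["tcp_rot"],degrees=True);T=Ro.from_euler("xyz",[180,0,yaw],degrees=True)
print("t",o["time"],"pos",o["ee_pos"],"rot",o["tcp_rot"],"q",np.round(o["q"],1))
print("turn",(R.inv()*T).as_rotvec(degrees=True).round(2),"shift in target tool axes",T.inv().apply(np.array([x,y,z])-o["ee_pos"]).round(4))
E
python3 go.py .4625 .2475 .231 81.3
```

```text
t 4.55 pos [0.4531815  0.1543371  0.23272993] rot [-179.0789575    -1.92394581   81.69807432] q [ 17.5  -4.8   0.5  95.2   2.1 115.8]
turn [-0.93 -1.92  0.41] shift in target tool axes [ 0.0935 -0.0049  0.0017]
```

>>> {"api": "servo_tool", "payload": {
  "moves": [
    [[-0.93, -1.92, 0.41], [0, 0, 0], 100],
    [[0, 0, 0], [0.03, -0.0016, 0], 100],
    [[0, 0, 0], [0.03, -0.0016, 0], 100],
    [[0, 0, 0], [0.0335, -0.0017, 0], 100],
    [[0, 0, 0], [0, 0, 0], 100],
    [[0, 0, 0], [0, 0, 0], 100]
  ]
}}

```text
time: 5.15
ee_pos: [0.4626, 0.248, 0.2323]
tcp_rot: [-179.9, 0.0, 81.1]
wrist_force: [-0.5, -0.7, -0.7]
opening: 0.0851
grasp_force: 0.0
```

```bash
python3 look.py w2.png rod rod_top; python3 go.py .4625 .2475 .097 81.3
```

```text
5.15 [0.4626 0.248  0.2323] [-1.79948769e+02  4.15861203e-02  8.10967905e+01] [-0.51580114 -0.68452451 -0.69468751]
cam [0.474 0.315 0.375]
rod [(array([ 0.467 ,  0.2481, -0.0006]), 0.73), (array([0.4624, 0.2459, 0.0082]), 0.62)]
 top [0.4637 0.2476 0.1347] 0.1349 ((463.6522216796875, 246.90122985839844), 10.013168334960938) 766
rod_top [(array([0.4644, 0.2444, 0.132 ]), 0.8)]
 top [0.4638 0.2477 0.1348] 0.1349 ((463.84808349609375, 246.9316864013672), 9.997259140014648) 760
t 5.4 pos [0.46287348 0.24703797 0.23272261] rot [-1.79990628e+02 -1.12366361e-03  8.11030670e+01] q [ 28.1   1.5   6.6  95.1   0.  127. ]
turn [-0.01 -0.   -0.2 ] shift in target tool axes [ 0.0004 -0.0004  0.1357]
```

>>> {"api": "servo_tool", "payload": {
  "moves": [
    [[0, 0, 0], [0, 0.001, 0.04], 100],
    [[0, 0, 0], [0, 0, 0.04], 100],
    [[0, 0, 0], [0, 0, 0.03], 100],
    [[0, 0, 0], [0, 0, 0.02], 100],
    [[0, 0, 0], [0, 0, 0.0065], 100],
    [[0, 0, 0], [0, 0, 0], 100],
    [[0, 0, 0], [0, 0, 0], 0],
    [[0, 0, 0], [0, 0, 0], 0],
    [[0, 0, 0], [0, 0, 0], 0],
    [[0, 0, 0], [0, 0, 0], 0],
    [[0, 0, 0], [0, 0, 0], 0],
    [[0, 0, 0], [0, 0, 0], 0]
  ],
  "force": 60
}}

```text
time: 6.6
ee_pos: [0.4638, 0.2479, 0.0965]
tcp_rot: [-180.0, -0.0, 81.2]
wrist_force: [-1.4, 0.2, 5.5]
opening: 0.0183
grasp_force: 58.5
```

>>> {"api": "servo_tool", "payload": {
  "moves": [
    [[0, 0, 0], [0, 0, 0], 0],
    [[0, 0, 0], [0, 0, 0], 0],
    [[0, 0, 0], [0, 0, 0], 0],
    [[0, 0, 0], [0, 0, 0], 0]
  ],
  "force": 60
}}

```text
time: 7.0
ee_pos: [0.4638, 0.2479, 0.0964]
tcp_rot: [-180.0, -0.0, 81.2]
wrist_force: [-1.3, -0.3, 5.6]
opening: 0.0183
grasp_force: 58.5
```

>>> {"api": "servo_tool", "payload": {
  "moves": [
    [[0, 0, 0], [0, 0, -0.01], 0],
    [[0, 0, 0], [0, 0, -0.02], 0],
    [[0, 0, 0], [0, 0, -0.03], 0],
    [[0, 0, 0], [0, 0, -0.03], 0],
    [[0, 0, 0], [0, 0, -0.03], 0],
    [[0, 0, 0], [0, 0, -0.02], 0],
    [[0, 0, 0], [0, 0, 0], 0],
    [[0, 0, 0], [0, 0, 0], 0],
    [[0, 0, 0], [0, 0, 0], 0]
  ]
}}

```text
time: 7.9
ee_pos: [0.4634, 0.2475, 0.2343]
tcp_rot: [-179.9, 0.1, 81.2]
wrist_force: [0.3, 0.6, -1.5]
opening: 0.0186
grasp_force: 58.7
```

```bash
python3 go.py .55 -.085 .2365 81.3; python3 -c "
from workcell import *;o=get_obs();print(o['wrist_force'],o['opening'])"
```

```text
t 7.9 pos [0.46342392 0.24747011 0.23427342] rot [-1.79863711e+02  9.43327761e-02  8.12170899e+01] q [ 28.1   1.8   7.1  95.4   0.  126.9]
turn [-0.14  0.09 -0.08] shift in target tool axes [-0.3155  0.1359 -0.0022]
[ 0.25334277  0.58824259 -1.49443438] 0.01855849227941342
```

>>> {"api": "servo_tool", "payload": {
  "moves": [
    [[0, 0, 0], [-0.0315, 0.0136, 0], 0],
    [[0, 0, 0], [-0.0315, 0.0136, 0], 0],
    [[0, 0, 0], [-0.0315, 0.0136, 0], 0],
    [[0, 0, 0], [-0.0315, 0.0136, 0], 0],
    [[0, 0, 0], [-0.0315, 0.0136, 0], 0],
    [[0, 0, 0], [-0.0315, 0.0136, 0], 0],
    [[0, 0, 0], [-0.0315, 0.0136, 0], 0],
    [[0, 0, 0], [-0.0315, 0.0136, 0], 0],
    [[0, 0, 0], [-0.0315, 0.0136, 0], 0],
    [[0, 0, 0], [-0.0315, 0.0136, 0], 0],
    [[0, 0, 0], [0, 0, 0], 0],
    [[0, 0, 0], [0, 0, 0], 0]
  ]
}}

```text
time: 9.1
ee_pos: [0.5496, -0.085, 0.2343]
tcp_rot: [-179.8, 0.0, 81.1]
wrist_force: [-0.3, 0.8, -1.2]
opening: 0.0184
grasp_force: 58.8
```

```bash
python3 look.py w3.png bore_mouth rod_top post_top gauge_block
python3 - <<'E'
from h import *
im,d=camera("wrist");o=get_obs();k=calibration("wrist");K=np.array(k["camera_matrix"])
r=cut_out("gauge_block","wrist");m=r[0]["mask"]
p=pts(m,d,"wrist");t=p[abs(p[:,2]-.08)<.004];print(len(t),np.median(t[:,2]),cv2.minAreaRect((t[:,:2]*1000).astype(np.float32)))
def px(X):
    c=np.array(k["R"])@np.array(X)+k["t"];q=K@c;return (q[:2]/q[2]).round(1)
print("bore pred",px([.55,-.085,.08]),"foot pred",px(np.array(o["ee_pos"])+[0,0,-.0914]))
E
```

```text
9.1 [ 0.5496 -0.085   0.2343] [-1.79816821e+02  3.78316900e-03  8.11216310e+01] [-0.28419429  0.7854042  -1.24751251]
cam [ 0.561 -0.017  0.377]
bore_mouth [(array([ 0.5484, -0.0855,  0.0779]), 0.88)]
rod_top [(array([ 0.5491, -0.085 ,  0.2691]), 0.72)]
 top [ 0.5509 -0.0822  0.2734] 0.2737 ((550.5514526367188, -83.5447769165039), 10.14750862121582) 3286
post_top [(array([0.5695, 0.0337, 0.1283]), 0.82)]
 top [0.5697 0.0339 0.1278] 0.1279 ((569.75390625, 34.144046783447266), 11.904409408569336) 1494
gauge_block [(array([ 0.5611, -0.024 , -0.0021]), 0.96)]
 top [0.5697 0.033  0.128 ] 0.1279 ((563.921630859375, -19.782821655273438), 65.83934020996094) 1526Traceback (most recent call last):
  File "<stdin>", line 3, in <module>
IndexError: list index out of range
```

View pics/w3.png

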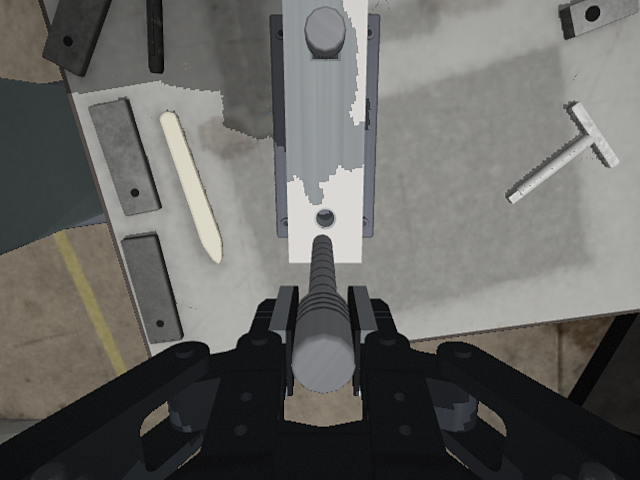

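The bore is at about (325,218), and the rod's foot is just below it at about (322,240). I'll measure both precisely.

Run:
```python
from h import *
im,d=camera("wrist");o=get_obs();k=calibration("wrist");K=np.array(k["camera_matrix"]);R=np.array(k["R"]);t=np.array(k["t"])
def px(X): q=K@(R@np.array(X)+t);return (q[:2]/q[2]).round(1)
def ray(u,v,z):
    C=-R.T@t;r=R.T@np.linalg.inv(K)@[u,v,1];return C+r*(z-C[2])/r[2]
g=cv2.cvtColor(im,cv2.COLOR_RGB2GRAY)
roi=(g[204:233,308:342]<165).astype(np.uint8)
c=max(cv2.findContours(roi,0,1)[0],key=cv2.contourArea);e=cv2.fitEllipse(c);u,v=e[0][0]+308,e[0][1]+204
print("bore px",u,v,e[1],ray(u,v,.08))
e0=np.array(o["ee_pos"]);print("ee",e0,"foot pred px",px(e0+[0,0,-.0914]),"bore px of .55,-.085",px([.55,-.085,.08]))
# shaft edges at rows
for r in (242,246,250,256,262,270): print(r,g[r,305:342:1].tolist())
m=(abs(pts(d>0,d,"wrist")[:,2]-.08)<.003);p=pts(d>0,d,"wrist")[m];print(np.median(p[:,2]),cv2.minAreaRect((p[:,:2]*1000).astype(np.float32)))
cv2.imwrite("pics/z.png",cv2.resize(im[190:310,270:380,::-1],None,fx=5,fy=5))
```

```text
bore px 323.89360427856445 218.69690227508545 (17.81256103515625, 18.427778244018555) [ 0.55130972 -0.0854872   0.08      ]
ee [ 0.55012862 -0.08421914  0.23594585] foot pred px [321.8 241.4] bore px of .55,-.085 [322.1 218.3]
242 [215, 216, 216, 215, 215, 218, 226, 177, 85, 58, 68, 71, 72, 58, 58, 53, 52, 52, 53, 53, 54, 64, 78, 79, 76, 67, 95, 218, 221, 216, 215, 215, 216, 216, 215, 215, 215]
246 [215, 216, 215, 215, 216, 220, 215, 125, 43, 56, 68, 72, 71, 72, 72, 73, 73, 74, 74, 76, 75, 77, 77, 78, 74, 59, 41, 146, 217, 219, 216, 215, 215, 215, 215, 215, 215]
250 [215, 215, 216, 216, 217, 225, 191, 100, 58, 57, 59, 63, 70, 73, 73, 73, 70, 71, 74, 75, 75, 78, 77, 74, 58, 57, 68, 62, 219, 223, 217, 216, 216, 215, 216, 215, 216]
256 [215, 215, 216, 216, 219, 232, 148, 56, 61, 52, 59, 68, 72, 72, 71, 72, 72, 72, 73, 77, 76, 75, 76, 74, 64, 55, 72, 59, 158, 219, 219, 216, 215, 215, 216, 216, 216]
262 [211, 211, 212, 213, 220, 178, 88, 59, 70, 61, 59, 62, 71, 70, 74, 74, 73, 73, 74, 75, 75, 75, 73, 71, 61, 59, 76, 70, 73, 212, 217, 222, 224, 224, 224, 224, 224]
270 [144, 144, 145, 147, 141, 80, 62, 63, 53, 57, 64, 72, 74, 74, 73, 73, 72, 74, 73, 74, 76, 76, 77, 78, 73, 63, 57, 75, 74, 58, 140, 147, 141, 138, 138, 140, 141]
0.07959607381740544 ((559.6759643554688, -29.76763916015625), (182.8243408203125, 56.178001403808594), 81.1904296875)
```

View pics/z.png

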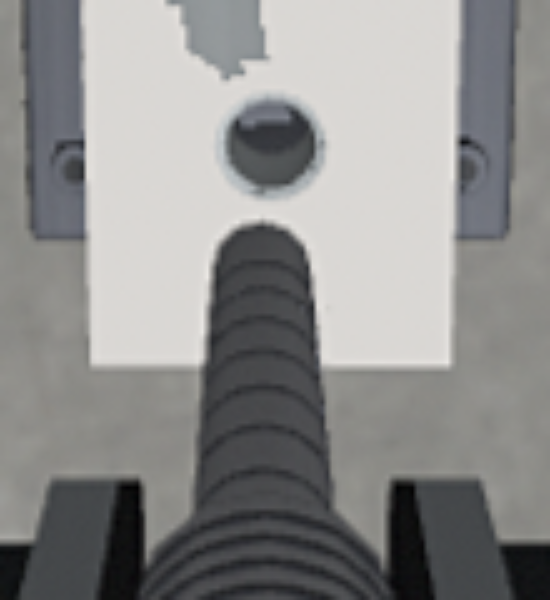

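>>> {"api": "servo_tool", "payload": {
  "moves": [
    [[0, 0, 0], [-0.0005, 0.0015, 0.01], 0],
    [[0, 0, 0], [0, 0, 0.02], 0],
    [[0, 0, 0], [0, 0, 0.015], 0],
    [[0, 0, 0], [0, 0, 0.01], 0],
    [[0, 0, 0], [0, 0, 0], 0],
    [[0, 0, 0], [0, 0, 0], 0]
  ]
}}

```text
time: 10.3
ee_pos: [0.5515, -0.0851, 0.1811]
tcp_rot: [-180.0, 0.0, 81.2]
wrist_force: [0.2, 0.5, -0.3]
opening: 0.0184
grasp_force: 58.9
```

Run:
```python
from h import *
A=[]
for i in range(3):
    im,d=camera("wrist");o=get_obs();A.append(np.r_[o["ee_pos"],o["wrist_force"]])
print(np.mean(A,0).round(4),np.std(A,0).round(4))
save("w4.png",im);cv2.imwrite("pics/z4.png",cv2.resize(im[190:310,270:380,::-1],None,fx=4,fy=4))
```

```text
[ 0.5518 -0.0852  0.1817 -0.1704 -0.1142 -1.3748] [1.000e-04 0.000e+00 1.000e-04 3.108e-01 1.659e-01 7.867e-01]
```

View pics/z4.png

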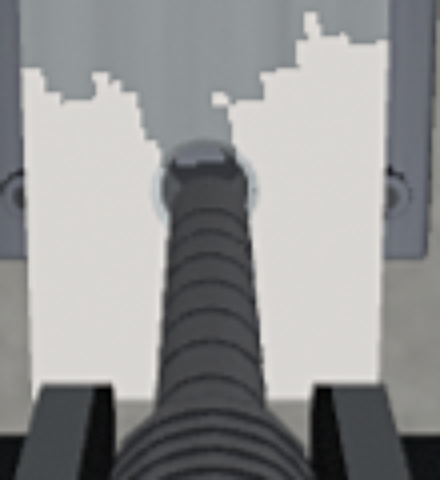

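The foot sits over the bore, both near crop column 206. I'll descend slowly and watch the force.

>>> {"api": "servo_tool", "payload": {
  "moves": [
    [[0, 0, 0], [0, 0, 0.004], 0],
    [[0, 0, 0], [0, 0, 0.004], 0],
    [[0, 0, 0], [0, 0, 0.004], 0],
    [[0, 0, 0], [0, 0, 0.003], 0],
    [[0, 0, 0], [0, 0, 0.003], 0],
    [[0, 0, 0], [0, 0, 0.003], 0],
    [[0, 0, 0], [0, 0, 0], 0]
  ]
}}

```text
time: 11.15
ee_pos: [0.5513, -0.0851, 0.1594]
tcp_rot: [-179.9, 0.0, 81.2]
wrist_force: [0.6, -0.2, -1.5]
opening: 0.0185
grasp_force: 58.9
```

>>> {"api": "servo_tool", "payload": {
  "moves": [
    [[0, 0, 0], [0, 0, 0.002], 0],
    [[0, 0, 0], [0, 0, 0.002], 0],
    [[0, 0, 0], [0, 0, 0.002], 0],
    [[0, 0, 0], [0, 0, 0.002], 0],
    [[0, 0, 0], [0, 0, 0.002], 0],
    [[0, 0, 0], [0, 0, 0.002], 0],
    [[0, 0, 0], [0, 0, 0], 0]
  ]
}}

```text
time: 11.85
ee_pos: [0.5515, -0.0851, 0.1478]
tcp_rot: [-180.0, 0.0, 81.2]
wrist_force: [-0.3, 0.1, -1.9]
opening: 0.0188
grasp_force: 59.0
```

>>> {"api": "servo_tool", "payload": {
  "moves": [
    [[0, 0, 0], [0, 0, 0.002], 0],
    [[0, 0, 0], [0, 0, 0.002], 0],
    [[0, 0, 0], [0, 0, 0.002], 0],
    [[0, 0, 0], [0, 0, 0.002], 0],
    [[0, 0, 0], [0, 0, 0.002], 0]
  ]
}}

```text
time: 12.35
ee_pos: [0.5516, -0.0851, 0.1378]
tcp_rot: [-180.0, 0.0, 81.2]
wrist_force: [-0.4, -0.4, 2.5]
opening: 0.0187
grasp_force: 59.4
```

Contact shows about 4 N from the disc. I'm lowering the grip to 20 N so the rod slips before it can be forced, then going on in small steps.

>>> {"api": "servo_tool", "payload": {
  "moves": [
    [[0, 0, 0], [0, 0, 0], 0],
    [[0, 0, 0], [0, 0, 0.001], 0],
    [[0, 0, 0], [0, 0, 0.001], 0],
    [[0, 0, 0], [0, 0, 0.001], 0],
    [[0, 0, 0], [0, 0, 0.001], 0]
  ],
  "force": 20
}}

```text
time: 12.85
ee_pos: [0.5515, -0.0851, 0.1338]
tcp_rot: [-180.0, 0.0, 81.2]
wrist_force: [0.0, 0.2, 3.6]
opening: 0.0183
grasp_force: 59.3
```

>>> {"api": "servo_tool", "payload": {
  "moves": [
    [[0, 0, 0], [0, 0, 0.001], 0],
    [[0, 0, 0], [0, 0, 0.001], 0]
  ]
}}

```text
time: 13.05
ee_pos: [0.5515, -0.0851, 0.1319]
tcp_rot: [-180.0, 0.0, 81.2]
wrist_force: [-0.4, 0.7, 2.5]
opening: 0.0185
grasp_force: 59.3
```

>>> {"api": "servo_tool", "payload": {
  "moves": [
    [[0, 0, 0], [0, 0, 0.0007], 0],
    [[0, 0, 0], [0, 0, 0.0007], 0]
  ]
}}

```text
time: 13.25
ee_pos: [0.5515, -0.0851, 0.1304]
tcp_rot: [-180.0, 0.0, 81.2]
wrist_force: [-0.9, 0.2, 2.1]
opening: 0.0185
grasp_force: 59.3
```

```bash
python3 -c "
from workcell import *;o=get_obs();print(o['wrist_force'],o['ee_pos'],o['grasp_force'],o['joint_efforts'])"
```

```text
[-0.89068956  0.20457664  2.13322556] [ 0.55145863 -0.08512371  0.13041604] 59.305801987065934 [-4.15480026e-03 -5.14457095e+01  4.58897567e+01 -1.11116599e-01
 -1.81554740e-03 -1.54098643e-04]
```

>>> {"api": "servo_tool", "payload": {
  "moves": [
    [[0, 0, 0], [0, 0, 0.0007], 0],
    [[0, 0, 0], [0, 0, 0.0007], 0]
  ]
}}

```text
time: 13.45
ee_pos: [0.5515, -0.0851, 0.1291]
tcp_rot: [-180.0, 0.0, 81.2]
wrist_force: [0.2, 0.3, 1.9]
opening: 0.0183
grasp_force: 59.3
```

>>> {"api": "servo_tool", "payload": {
  "moves": [
    [[0, 0, 0], [0, 0, 0.0007], 0],
    [[0, 0, 0], [0, 0, 0.0007], 0]
  ]
}}

```text
time: 13.65
ee_pos: [0.5515, -0.0851, 0.1276]
tcp_rot: [-180.0, 0.0, 81.2]
wrist_force: [0.7, 0.8, 2.6]
opening: 0.0186
grasp_force: 59.3
```

>>> {"api": "servo_tool", "payload": {
  "moves": [
    [[0, 0, 0], [0, 0, 0.0008], 0],
    [[0, 0, 0], [0, 0, 0.0008], 0]
  ]
}}

```text
time: 13.85
ee_pos: [0.5516, -0.0851, 0.1264]
tcp_rot: [180.0, 0.0, 81.2]
wrist_force: [-0.8, 1.1, 9.8]
opening: 0.0189
grasp_force: 60.1
```

>>> {"api": "servo_tool", "payload": {
  "moves": [
    [[0, 0, 0], [0, 0, 0.0002], 0],
    [[0, 0, 0], [0, 0, 0], 0]
  ]
}}

```text
time: 14.05
ee_pos: [0.5516, -0.0851, 0.1264]
tcp_rot: [180.0, 0.0, 81.2]
wrist_force: [-0.6, -0.2, 7.0]
opening: 0.0185
grasp_force: 59.9
```

>>> {"api": "servo_tool", "payload": {
  "moves": [
    [[0, 0, 0], [0, 0, 0.0003], 0],
    [[0, 0, 0], [0, 0, 0], 0],
    [[0, 0, 0], [0, 0, 0], 0]
  ]
}}

```text
time: 14.35
ee_pos: [0.5516, -0.0852, 0.1264]
tcp_rot: [180.0, 0.0, 81.2]
wrist_force: [-0.4, 0.1, 7.1]
opening: 0.0188
grasp_force: 60.1
```

>>> {"api": "servo_tool", "payload": {
  "moves": [
    [[0, 0, 0], [0, 0, 0.0006], 0],
    [[0, 0, 0], [0, 0, 0], 0]
  ]
}}

```text
time: 14.55
ee_pos: [0.5518, -0.0852, 0.1263]
tcp_rot: [179.9, 0.0, 81.2]
wrist_force: [-2.0, 0.7, 11.3]
opening: 0.0186
grasp_force: 60.6
```

Solid stop: about 13 N with no further travel. I'm releasing the rod and rising.

>>> {"api": "servo_tool", "payload": {
  "moves": [
    [[0, 0, 0], [0, 0, 0], 70],
    [[0, 0, 0], [0, 0, 0], 70],
    [[0, 0, 0], [0, 0, 0], 70],
    [[0, 0, 0], [0, 0, 0], 70],
    [[0, 0, 0], [0, 0, 0], 70],
    [[0, 0, 0], [0, 0, -0.02], 70],
    [[0, 0, 0], [0, 0, -0.03], 70],
    [[0, 0, 0], [0, 0, -0.03], 70],
    [[0, 0, 0], [0, 0, -0.02], 70],
    [[0, 0, 0], [-0.005, 0, 0], 70],
    [[0, 0, 0], [0, 0, 0], 70]
  ],
  "force": 40
}}

```text
time: 15.65
ee_pos: [0.5508, -0.0905, 0.2248]
tcp_rot: [-180.0, 0.0, 81.2]
wrist_force: [-0.5, 0.8, -0.2]
opening: 0.0595
grasp_force: 0.0
```

```bash
python3 look.py w5.png rod_top post_top; python3 go.py .5695 .034 .2265 81.2
```

```text
15.65 [ 0.5508 -0.0905  0.2248] [-1.79982923e+02  1.97892427e-02  8.11987864e+01] [-0.51473177  0.75998532 -0.19002861]
cam [ 0.562 -0.023  0.366]
rod_top [(array([ 0.5495, -0.0842,  0.159 ]), 0.81)]
 top [ 0.5512 -0.0839  0.1631] 0.1633 ((550.7214965820312, -85.01201629638672), 10.09604549407959) 1008
post_top [(array([0.5718, 0.0331, 0.1302]), 0.85)]
 top [0.5685 0.0316 0.1254] 0.1255 ((568.8097534179688, 33.31104278564453), 11.774796485900879) 1423
t 15.9 pos [ 0.55039518 -0.08995431  0.2239589 ] rot [-1.79875003e+02  1.02323482e-02  8.12159221e+01] q [-9.3  6.  10.4 94.5 -0.  89.5]
turn [-0.12  0.01  0.02] shift in target tool axes [ 1.254e-01 -1.000e-04 -2.500e-03]
```

View pics/w5.png

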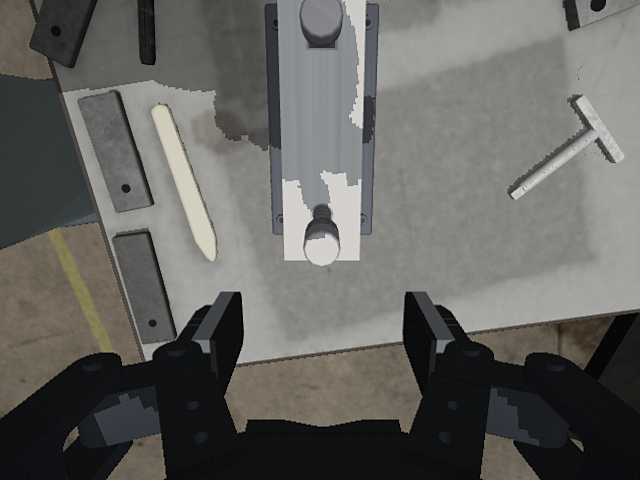

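The rod stands at (322,243) and the post at (322,20). By depth, the rod's top is about 37.8 mm higher than the post's. I'm going over to grip the knob.

>>> {"api": "servo_tool", "payload": {
  "moves": [
    [[0, 0, 0], [0.03, 0, 0], 70],
    [[0, 0, 0], [0.04, 0, 0], 70],
    [[0, 0, 0], [0.04, 0, 0], 70],
    [[0, 0, 0], [0.015, 0, 0], 70],
    [[0, 0, 0], [0, 0, 0.03], 70],
    [[0, 0, 0], [0, 0, 0.04], 70],
    [[0, 0, 0], [0, 0, 0.03], 70],
    [[0, 0, 0], [0, 0, 0.02], 70],
    [[0, 0, 0], [0, 0, 0.01], 70],
    [[0, 0, 0], [0, 0, 0], 70]
  ],
  "force": 60
}}

```text
time: 16.9
ee_pos: [0.569, 0.0332, 0.0936]
tcp_rot: [-179.8, 0.0, 81.2]
wrist_force: [-0.9, 1.2, 0.2]
opening: 0.0597
grasp_force: 0.0
```

>>> {"api": "servo_tool", "payload": {
  "moves": [
    [[0, 0, 0], [0, 0, 0], 0],
    [[0, 0, 0], [0, 0, 0], 0],
    [[0, 0, 0], [0, 0, 0], 0],
    [[0, 0, 0], [0, 0, 0], 0],
    [[0, 0, 0], [0, 0, 0], 0],
    [[0, 0, 0], [0, 0, 0], 0],
    [[0, 0, 0], [0, 0, 0], 0]
  ],
  "force": 60
}}

```text
time: 17.6
ee_pos: [0.5692, 0.0337, 0.096]
tcp_rot: [-179.9, -0.0, 81.2]
wrist_force: [-6.2, 0.5, 1.6]
opening: 0.022
grasp_force: 58.7
```

```bash
python3 look.py w6.png rod_top post_top
```

```text
17.6 [0.5692 0.0337 0.096 ] [-1.79932303e+02 -3.06328114e-03  8.12255671e+01] [-6.21976705  0.48947489  1.55179042]
cam [0.581 0.101 0.238]
rod_top []
post_top [(array([0.5714, 0.0316, 0.128 ]), 0.93)]
 top [0.5699 0.0349 0.1251] 0.1253 ((569.4031982421875, 33.524383544921875), 12.094738006591797) 4050
```

>>> {"api": "servo_tool", "payload": {
  "moves": [
    [[0, 0, 0], [0, 0, -0.003], 0],
    [[0, 0, 0], [0, 0, -0.005], 0],
    [[0, 0, 0], [0, 0, -0.006], 0],
    [[0, 0, 0], [0, 0, -0.007], 0],
    [[0, 0, 0], [0, 0, -0.007], 0],
    [[0, 0, 0], [0, 0, -0.005], 0],
    [[0, 0, 0], [0, 0, -0.0045], 0],
    [[0, 0, 0], [0, 0, 0], 0],
    [[0, 0, 0], [0, 0, 0], 0]
  ]
}}

```text
time: 18.75
ee_pos: [0.5692, 0.0336, 0.1336]
tcp_rot: [-179.9, -0.0, 81.2]
wrist_force: [-8.4, 2.7, 0.1]
opening: 0.0219
grasp_force: 59.8
```

```bash
cat > cmp.py <<'E'
from h import *
for c in ["wrist","scene","top"]:
    T={}
    im,d=camera(c)
    for n in ["rod_top","post_top"]:
        r=cut_out(n,c)
        if r:
            p=pts(r[0]["mask"],d,c);z=np.percentile(p[:,2],98);t=p[p[:,2]>z-.004]
            T[n]=np.median(t[:,2]);print(c,n,t.mean(0).round(4),T[n].round(4),len(t))
    if len(T)==2: print(c,"rod-post mm",((T["rod_top"]-T["post_top"])*1e3).round(2))
print(get_obs()["ee_pos"],get_obs()["wrist_force"])
E
python3 cmp.py
```

```text
wrist post_top [0.5698 0.0345 0.1628] 0.1629 3802
scene rod_top [ 0.5487 -0.0824  0.1641] 0.1644 46
scene post_top [0.5712 0.0394 0.1628] 0.1628 40
scene rod-post mm 1.51
[0.56920123 0.03363451 0.1335635 ] [-7.43413681  1.98762058  0.52404243]
```

>>> {"api": "servo_tool", "payload": {
  "moves": [
    [[0, 0, 0], [0, 0, 0], 70],
    [[0, 0, 0], [0, 0, 0], 70],
    [[0, 0, 0], [0, 0, 0], 70],
    [[0, 0, 0], [0, 0, 0], 70],
    [[0, 0, 0], [0, 0, 0], 70],
    [[0, 0, 0], [0, 0, -0.03], 70],
    [[0, 0, 0], [0, 0, -0.04], 70],
    [[0, 0, 0], [-0.02, 0, -0.04], 70],
    [[0, 0, 0], [-0.04, 0, 0], 70],
    [[0, 0, 0], [-0.04, 0, 0], 70],
    [[0, 0, 0], [-0.03, 0, 0], 70],
    [[0, 0, 0], [0, 0, 0], 70]
  ]
}}

```text
time: 20.4
ee_pos: [0.5495, -0.0981, 0.2426]
tcp_rot: [-180.0, 0.1, 81.0]
wrist_force: [0.7, -0.6, 1.0]
opening: 0.0597
grasp_force: 0.0
```

```bash
python3 cmp.py;python3 cmp.py
```

```text
wrist rod_top [ 0.5517 -0.0822  0.1643] 0.1643 903
wrist post_top [0.5684 0.0279 0.1627] 0.1628 419
wrist rod-post mm 1.52
scene rod_top [ 0.5482 -0.0821  0.1639] 0.1641 42
scene post_top [0.5667 0.0363 0.1627] 0.163 82
scene rod-post mm 1.1
top rod_top [ 0.5492 -0.0845  0.1658] 0.1658 105
top post_top [0.567  0.0335 0.1645] 0.1645 136
top rod-post mm 1.31
[ 0.55014234 -0.09428484  0.24246926] [-0.65178406 -0.63859042  0.80545279]
wrist rod_top [ 0.5515 -0.0849  0.1644] 0.1645 880
wrist post_top [0.5685 0.0264 0.1629] 0.163 789
wrist rod-post mm 1.49
scene rod_top [ 0.5485 -0.0818  0.164 ] 0.1643 44
scene post_top [0.4402 0.1157 0.012 ] 0.0118 280
scene rod-post mm 152.58
top rod_top [ 0.5493 -0.0849  0.1655] 0.1654 116
top post_top [0.5672 0.0335 0.1643] 0.1642 151
top rod-post mm 1.24
[ 0.54999496 -0.09498439  0.24247229] [ 1.09837393 -0.32190662 -0.89596582]
```

Three cameras agree that the post's top is about 1.3 mm below the rod's, well inside the 3 mm tolerance. The gripper is clear of everything, so I'm handing in.

```bash
python3 -c "
from workcell import *;print(job_done())"
```

```text
the job is handed in; nothing more can be done
None
```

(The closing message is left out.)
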